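# Index the swing-arm light sensor round to the beaker

## Robot

A 6-joint arm with a two-finger parallel gripper is mounted at the origin on the work surface. World frame = base frame: x ahead of the robot, y to its left, z up, the work surface at z = 0. Lengths are in m, angles in degrees, forces in N, time in s.
With the tool pointing down it reaches from about 0.3 to 0.75 m from the base axis. Payload 8.5 kg.
Tool frame: the origin (TCP) lies at the very end of the fingers, on their centre line; the grasp point (between the pads) lies 19 mm behind it; z points along the fingers, y is the line along which they close (so a half turn about z gives the same grasp; the last joint's range is limited). The gripper opens to 85 mm and grips with 20 to 120 N. Pads are 22 mm wide; open, the fingers measure 114 mm over their backs; the gripper's body (76 mm by 85 mm) begins 54 mm behind the grasp point. The pads swing forward as they close: fully open they stand 13 mm farther back than shut.
Start: joints at [-89.112, 21.807, 74.336, -0, 83.858, -12.336], TCP at [0.126, -0.535, 0.231] pointing down, gripper open.
Joint ranges: [-178.18, 178.18], [-50.72, 133.34], [12.68, 142.11], [-81.47, 261.47], [9.98, 163.14], [-165.26, 165.26]. Speed limits (degrees/s): [136.94, 136.94, 180, 180, 180, 180].

## Interface

Orientations are given as a 3x3 rotation matrix whose columns are the frame's x, y, z axes.
In Python, from rig import env, optics, spotter gives the robot as it stands.
- The arm moves only by the shell command python3 -m crank 'ROWS' [FORCE]. ROWS is JSON, one flat list of numbers, 5 for each row, row after row: the finger opening in cm, from 0 to 8.54, then the shift along the tool's x, y, z in cm, then the turn about the tool's z in rad. A call has exactly 8 rows; each row shifts and turns the commanded pose from where the row before left it, along the tool's axes as they then stand; what a row does not reach is not made up. A row lasts 1/12 s, in which the tool goes at most 41.7 mm and 7.16 degrees, less where a joint would pass 70% of its speed; a pose out of reach is approached as far as the arm can. A call is refused whole if a number of a shift passes 4.17 or a number of a turn 0.125, either way. A call with a gripper value outside its range is refused whole. The fingers move at their own pace and stop on an object; FORCE is the grip in N (left out, the last holds). Time passes only in rows, so rows that do not move let the fingers close, or fill a call up. It gives the time, the measured TCP pose, the force, the opening and the grip force at its end, in the units of the state.
- env.observe(): the state, without advancing time (a new reading comes with each control period).
- optics.get_image(name): name is "side" or "top" or "wrist"; returns a dict with "color" (480x640x3 uint8, red, green, blue), "intrinsics" (3x3 intrinsics, pixels), "pose" (4x4, takes a point from camera to world coordinates). Camera axes: x right, y up, looking along -z (the intrinsics and any distortion apply to the point x, -y, -z); pixel columns grow to the right and rows downward; lengths in m; the calibration is good to about 2 mm. A picture is of the moment at which its call begins. There is no depth.
- env.close_job(): hands the job in; it is judged then, once.
Trained networks look in a picture, given as the dict that the camera call returned (one of the last four; its "shot" number tells which), for a name from the list of things; names that differ only in an ending like _2 or _b are one class to them, and where a whole thing is asked for, a point or a joint stands for the part that bears it (a point fixed in the world has none). Each returns a list of dicts, best first, with "score" (0 to 1); they miss things now and then, are a little off and sometimes report something else, mostly with a low value. They report only what shows in the picture. A call takes as long as a camera call.
- spotter.look_for(picture, query): "at" ([column, row] as shares, 0 to 1, of the picture: columns of its width, rows of its height, amid what is visible of it).
The state is a dict: "time_s": time; "q": joint angles; "qvel": joint speeds; "joint_efforts": joint torques, N m; "position": TCP position; "tool_rot": TCP orientation; "ft_force": force on the tool from outside, world axes, zero at the start; "wrist_torque": the same for the moment, N m; "grip_width": finger opening in m; "gripper_force": force on a finger pad.
Only numpy, scipy, OpenCV 4.12 (cv2) and the standard library are available. Lean on these libraries where they do the work, as an engineer would, in place of code of your own. Each camera call takes 0.05 s, during which the arm holds its last target. There are 200 camera calls.

## Task

Pull up the red knob of the sensor stand to draw its sprung index pin, swing the turning head counter-clockwise (seen from above) to the next hole so that the sensor comes over the beaker, and let the pin spring fully home there, not in a hole beyond. The hole is hidden under the head and must be found by feel; be gentle, for more than about 18 N against the pin bends it, and leave the other things where they are.

Things in the scene. Friction and masses are not known exactly. Their poses are not given: they have to be found in the camera images.
- stand: fixed round sensor stand on the bench: a dark steel foot 236 mm across and 20 mm high; origin on the table at the foot's centre, which is also the vertical axis of the turning head. Its -x axis points from the axis towards the red knob's start, its +x axis towards the sensor's start.
- head (a joint): turning head: a white drum 224 mm across, flat top 57 mm above the table, on the stand's vertical axis; it carries the red knob and, on the opposite side, the sensor's post and boom. Value in rad, 0 at the start, growing counter-clockwise seen from above; stops at 1.8. Dry friction 0.25 N m, damping 0.5 N m s; pushed round with the pin dragging on the flat, the knob resists with 4 to 10 N.
- ring_centre (a point): point on the head's axis, 42 mm above the table: centre of the index circle hidden inside the drum (85 mm radius, flat steel top at this height, holes 12 mm wide). Start hole at head angle 0; the next hole, the target, at 0.595 to 0.975 rad, different every time and marked nowhere; one more hole, which is wrong, at 1.62 rad.
- plunger (a joint): lift of the red knob and its index pin in m: 0 fully home in a hole, about 0.008 when the pin's tip rests on the flat between holes, at most 0.016. The pin must be lifted more than 8 mm to leave a hole; its spring pushes down with 5 N at 0, 7 N (its resting force on the flat) at 8 mm and 9 N at 16 mm. Released over a hole it drops home by itself.
- knob_grip (a point): centre of the red knob, a plain upright round cylinder 24 mm in diameter and 30 mm high, turning with the head, 85 mm from its axis. With the pin home this point is 95 mm above the table and the knob spans 80 to 110 mm; below it is a steel bush 22 mm in diameter, from the drum's top up to 78 mm. The knob does not turn about its own axis relative to the head.
- index_pin: steel pin 10 mm in diameter, its flat end only slightly rounded (0.5 mm), under the red knob, inside the drum, moving with the knob: the part that enters the holes, 1 mm clearance on each side. Origin on the knob's axis, at table height when home; z up. It can take 18 N in contact with the holes' edges; more bends it.
- sensor_tip (a point): centre of the lower end of the sensor's steel nozzle (24 mm in diameter), 165 mm from the head's axis, 120 mm above the table. The black sensor above it (46 x 50 mm, up to 190 mm high) hangs from a boom on an aluminium post (24 mm thick, 55 mm from the axis, rising from the drum to 190 mm).
- beaker: empty glass beaker, 84 mm across and 95 mm high, loose on the table, 165 mm from the head's axis, about 45 degrees counter-clockwise of the sensor's start; origin at the centre of its underside. The sensor passes 25 mm above it. To be left alone.
- vial: small clear sample jar with white cap, 30 mm across, 65 mm high, loose, beside the stand; origin under its centre. To be left alone.
- yellow_cap: loose yellow cap, 36 mm across, 14 mm high, beside the stand; origin under its centre. To be left alone.
- wash_bottle: white wash bottle with red cap, 64 mm across, 160 mm high, loose, on the robot's right; origin under its centre. To be left alone.
- measuring_cylinder: clear measuring cylinder on a blue foot 64 mm across, 180 mm high, loose, on the right; origin under its centre. To be left alone.
- spoon: spoon 160 mm long lying on the right; to be left alone.

How it is judged:
By the outcome, as a careful person would: the job done as asked, in the order asked, and still so for the second after the job is handed in, with the robot touching nothing.
It also fails if it takes over 61 s, if anything falls off the work surface, if the arm or the gripper's body presses on something with over 40 N, if the wrist force passes 120 N, or if a joint passes its speed limit or range.

## Working session

There is one attempt and no reset: what is moved stays moved. The work goes in short steps, Python scripts to look and compute and a shell command to move; the robot and the scene stay as the last step left them, time stands still between calls to the robot, and variables do not carry over. Pictures are saved under pics/ and viewed, at most 10 in all, crops included, and the job is handed in when it is done.

```bash
mkdir -p pics; cat > h.py <<'E'
import numpy as np, cv2
from rig import env, optics, spotter
def ray(p,at):
    K=np.array(p["intrinsics"]);T=np.array(p["pose"])
    u=at[0]*640;v=at[1]*480
    d=np.array([(u-K[0,2])/K[0,0],-(v-K[1,2])/K[1,1],-1.]);return T[:3,3],T[:3,:3]@d
def atz(p,at,z):
    o,d=ray(p,at);return o+d*(z-o[2])/d[2]
def tri(a,b):
    A=np.zeros((3,3));B=np.zeros(3)
    for o,d in (a,b):
        d=d/np.linalg.norm(d);M=np.eye(3)-np.outer(d,d);A+=M;B+=M@o
    return np.linalg.solve(A,B)
E
python3 - <<'E'
from h import *
np.set_printoptions(precision=4,suppress=True)
P={}
for n in("top","side"):
    p=optics.get_image(n);P[n]=p
    cv2.imwrite(f"pics/{n}0.png",p["color"][:,:,::-1])
    print(n,np.array(p["pose"])[:3,3])
    for q,z in(("knob_grip",.095),("stand",.03),("head",.057),("sensor_tip",.15),("beaker",.05),("vial",.04),("yellow_cap",.01)):
        for r in spotter.look_for(p,q)[:2]: print(q,r["score"],np.array(r["at"])*[640,480],atz(p,r["at"],z))
s=env.observe();print(s["position"],s["tool_rot"],s["ft_force"],s["time_s"],s["grip_width"])
E
```

```text
top [ 0.4345 -0.0891  1.0147]
knob_grip 0.65 [306.88  243.312] [ 0.5265 -0.0869  0.095 ]
stand 0.58 [326.272 206.304] [ 0.6102 -0.1239  0.03  ]
stand 0.53 [325.696 200.592] [ 0.622  -0.1224  0.03  ]
head 0.9 [324.672 203.424] [ 0.6111 -0.1196  0.057 ]
sensor_tip 0.77 [326.4 199.2] [ 0.6018 -0.1195  0.15  ]
beaker 0.88 [283.776 128.208] [ 0.7647 -0.0323  0.05  ]
vial 0.55 [237.504 184.704] [0.6466 0.0572 0.04  ]
yellow_cap 0.55 [407.168 216.384] [ 0.5981 -0.2945  0.01  ]
side [0.1877 0.6717 0.6029]
knob_grip 0.7 [325.888 266.88 ] [ 0.5232 -0.088   0.095 ]
knob_grip 0.19 [283.584 274.416] [ 0.5822 -0.0283  0.095 ]
stand 0.69 [282.688 275.376] [ 0.6325 -0.1138  0.03  ]
head 0.59 [283.328 268.176] [ 0.6236 -0.1013  0.057 ]
beaker 0.59 [211.392 270.   ] [ 0.7562 -0.0392  0.05  ]
vial 0.57 [232.576 314.304] [0.6424 0.0562 0.04  ]
yellow_cap 0.39 [331.904 248.112] [ 0.6022 -0.2991  0.01  ]
[ 0.1258 -0.5354  0.2313] [[ 0.9735  0.2287  0.0001]
 [ 0.2287 -0.9735 -0.    ]
 [ 0.0001  0.     -1.    ]] [ 0.2515 -0.4975 -0.5648] 0.8 0.08540523725392514
```

View pics/top0.png

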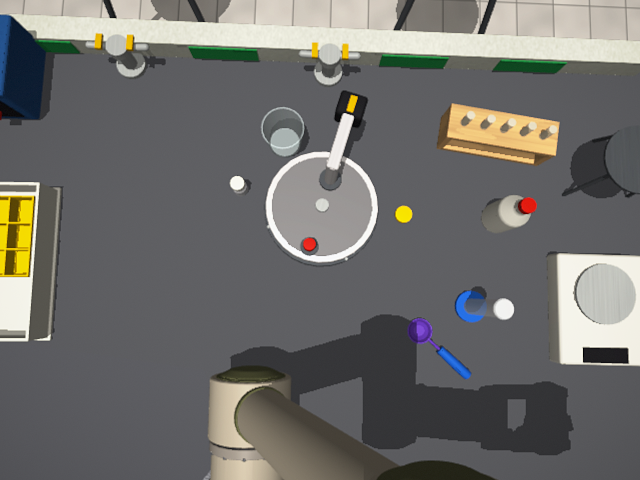

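View pics/side0.png

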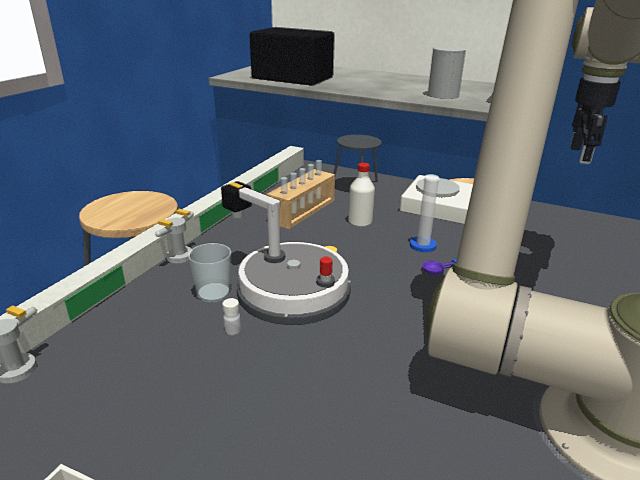

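Top view: red knob at (309,244), hub at (322,205), sensor at (351,107), beaker (283,128). The side view agrees, and the knob is clear of everything nearby.

```bash
cat >> h.py <<'E'
def red(p,guess,r=25):
    c=p["color"].astype(int);m=(c[:,:,0]>100)&(c[:,:,1]<60)&(c[:,:,2]<60)
    n,l,s,ct=cv2.connectedComponentsWithStats(m.astype(np.uint8))
    k=[i for i in range(1,n) if s[i,4]>20]
    i=min(k,key=lambda i:np.hypot(*(ct[i]-guess)));return (ct[i]+.5)/[640,480],s[i]
E
python3 - <<'E'
from h import *
np.set_printoptions(precision=4,suppress=True)
t=optics.get_image("top");s=optics.get_image("side")
a,sa=red(t,[309,244]);b,sb=red(s,[326,267])
print(sa,sb,tri(ray(t,a),ray(s,b)))
c=t["color"];g=c.min(2);m=(g[100:300,240:400]>200).astype(np.uint8)
n,l,st,ct=cv2.connectedComponentsWithStats(m);i=1+st[1:,4].argmax()
cn=max(cv2.findContours((l==i).astype(np.uint8),0,1)[0],key=len);cn=cv2.convexHull(cn)+[240,100]
e=cv2.fitEllipse(cn.astype(np.float32));print(e)
C=atz(t,(np.array(e[0])+.5)/[640,480],.057);H=atz(t,[322.5/640,205.5/480],.062);print(C,H)
# sensor and hub in line
k=tri(ray(t,a),ray(s,b));S=atz(t,[351/640,107/480],.19)
print("sensor",S,"dirs",*[np.degrees(np.arctan2(*(d[1],d[0]))) for d in (C-k,S-C,S-k)],np.linalg.norm((C-k)[:2]))
o=env.observe();print(np.array(o["tool_rot"]).T@(k-o["position"]))
E
```

```text
[303 238  13  13 137] [320 257  12  19 202] [ 0.5245 -0.0919  0.0935]
((326.216796875, 189.6170654296875), (110.55384063720703, 153.07485961914062), 15.070547103881836)
[ 0.6382 -0.1229  0.057 ] [ 0.6059 -0.1153  0.062 ]
sensor [ 0.7598 -0.1569  0.19  ] dirs -15.28752740726697 -15.584704072543625 -15.441255073599464 0.11779662952326776
[ 0.4896 -0.3405  0.1379]
```

```bash
python3 -m crank '[8.54,3.06,-2.13,0,0, 8.54,3.06,-2.13,0,0, 8.54,3.06,-2.13,0,0, 8.54,3.06,-2.13,0,0, 8.54,3.06,-2.13,0,0, 8.54,3.06,-2.13,0,0, 8.54,3.06,-2.13,0,0, 8.54,3.06,-2.13,0,0]' 30
python3 -m crank '[8.54,3.06,-2.13,0,0, 8.54,3.06,-2.13,0,0, 8.54,3.06,-2.13,0,0, 8.54,3.06,-2.13,0,0, 8.54,3.06,-2.13,0,0, 8.54,3.06,-2.13,0,0, 8.54,3.06,-2.13,0,0, 8.54,3.06,-2.13,0,0]'
python3 -m crank '[7,0,0,1,0.1, 6,0,0,1,0.1, 6,0,0,1,0.1, 6,0,0,1,0.1, 6,0,0,1,0.1, 6,0,0,1,0, 6,0,0,0.5,0, 6,0,0,0,0]'
cat > st.py <<'E'
from h import *
np.set_printoptions(precision=4,suppress=True)
C=np.array([.606,-.1153])
def st(k=None):
    o=env.observe();R=np.array(o["tool_rot"]);p=np.array(o["position"]);f=R.T@o["ft_force"]
    d=p[:2]-C
    print("t",round(o["time_s"],2),"p",p,"yaw",round(np.degrees(np.arctan2(R[1,0],R[0,0])),2),"ftool",f,"w",round(o["grip_width"],4),"gf",round(float(np.max(o["gripper_force"])),2),"polar r",round(np.hypot(*d),4),"ang",round(np.arctan2(-d[1],-d[0])+.27,4))
    if k is not None: print("to knob (tool)",R.T@(np.array(k)-p))
    return o,f
E
python3 - <<'E'
from st import *
st([.5245,-.0919,.095])
w=optics.get_image("wrist");cv2.imwrite("pics/w1.png",w["color"][:,:,::-1])
s=optics.get_image("side");cv2.imwrite("pics/s1.png",s["color"][:,:,::-1])
for r in spotter.look_for(w,"knob_grip")[:2]: print(r, atz(w,r["at"],.11))
try:
  a,sa=red(w,[320,240]);print(a*[640,480],sa,atz(w,a,.095),tri(ray(w,a),ray(s,red(s,[326,267])[0])))
except Exception as e: print(e)
E
```

```text
time_s: 1.57
position: [0.326, -0.312, 0.2315]
tool_rot: [[0.974, 0.228, 0.0], [0.228, -0.974, -0.0], [0.0, 0.0, -1.0]]
ft_force: [1.0, 0.3, 0.1]
grip_width: 0.0852
gripper_force: 0.0
time_s: 2.23
position: [0.5255, -0.0899, 0.2315]
tool_rot: [[0.973, 0.229, 0.0], [0.229, -0.973, -0.0], [0.0, 0.0, -1.0]]
ft_force: [-0.2, -1.3, 0.0]
grip_width: 0.0857
gripper_force: 0.0
time_s: 2.9
position: [0.5241, -0.0915, 0.1654]
tool_rot: [[0.964, -0.265, -0.002], [-0.265, -0.964, 0.001], [-0.002, -0.0, -1.0]]
ft_force: [-0.3, -0.1, 0.5]
grip_width: 0.0602
gripper_force: 0.0
t 2.9 p [ 0.5241 -0.0915  0.1654] yaw -15.39 ftool [-0.3009  0.1521 -0.4943] w 0.0602 gf 0.0 polar r 0.0853 ang -0.0129
to knob (tool) [0.0007 0.0003 0.0704]
{'at': [0.4883, 0.5238], 'score': 0.6} [ 0.5306 -0.0929  0.11  ]
[314.1566 251.5174] [ 293  228   40   45 1092] [ 0.5257 -0.0925  0.095 ] [ 0.525  -0.0924  0.0931]
```

```bash
python3 -m crank '[6,0,0,2,0, 6,0,0,2,0, 6,0,0,2,0, 6,0,0,1.2,0, 6,0,0,0.8,0, 5,0,0,0,0, 4,0,0,0,0, 3.2,0,0,0,0]' 20
python3 -m crank '[2.9,0,0,0,0, 2.8,0,0,0,0, 2.7,0,0,0,0, 2.7,0,0,0,0, 2.6,0,0,0,0, 2.6,0,0,0,0, 2.6,0,0,0,0, 2.6,0,0,0,0]' 20 >/dev/null
python3 - <<'E'
from st import *
st([.525,-.0922,.095])
w=optics.get_image("wrist");cv2.imwrite("pics/w2.png",w["color"][:,:,::-1])
E
```

```text
time_s: 3.72
position: [0.5251, -0.0919, 0.0874]
tool_rot: [[0.964, -0.266, 0.002], [-0.266, -0.964, -0.001], [0.002, 0.0, -1.0]]
ft_force: [-0.2, 0.3, -0.1]
grip_width: 0.0317
gripper_force: 0.0
t 4.38 p [ 0.5246 -0.0915  0.0864] yaw -15.42 ftool [ 0.0066 -1.5713 -1.1078] w 0.0258 gf 0.97 polar r 0.0848 ang -0.0144
to knob (tool) [ 0.0006  0.0006 -0.0086]
```

View pics/w2.png

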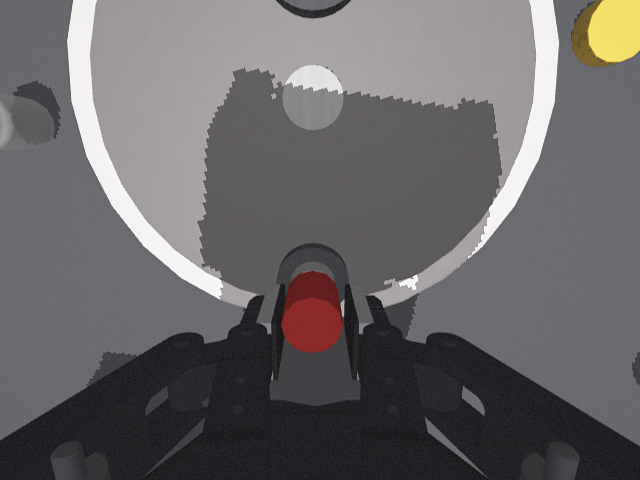

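The wrist view shows the knob at (312,325) between the pads, touching the left (−y) pad lightly. I'll shift slightly to −y, close, then lift.

```bash
python3 -m crank '[2.7,0,-0.06,0.2,0, 2.6,0,0,0.1,0, 2.5,0,0,0,0, 2.45,0,0,0,0, 2.4,0,0,0,0, 2.3,0,0,0,0, 2.2,0,0,0,0, 2.0,0,0,0,0]' 35 >/dev/null
python3 -c "
from st import *
st()"
```

```text
t 5.1 p [ 0.5245 -0.0908  0.0832] yaw -15.42 ftool [-0.8061 -4.0365  2.1594] w 0.023 gf 34.33 polar r 0.0851 ang -0.0214
```

```bash
python3 -m crank '[2.0,0,-0.04,0,0, 2,0,0,-0.2,0, 2,0,0,-0.3,0, 2,0,0,-0.3,0, 2,0,0,-0.3,0, 2,0,0,-0.1,0, 2,0,0,0,0, 2,0,0,0,0]' >/dev/null
python3 -c "
from st import *
st()
s=optics.get_image('side');t=optics.get_image('top')
print(red(s,[326,262]))
"
```

```text
t 5.77 p [ 0.5245 -0.0907  0.0951] yaw -15.43 ftool [-0.0338 -0.2001  8.9134] w 0.0232 gf 34.64 polar r 0.0851 ang -0.0228
(array([0.5156, 0.5435]), array([327, 252,   6,  18,  69], dtype=int32))
```

```bash
python3 -m crank '[2,0.005,0.28,0,-0.033, 2,0.005,0.28,0,-0.033, 2,0.005,0.28,0,-0.033, 2,0.005,0.28,0,-0.033, 2,0.005,0.28,0,-0.033, 2,0.005,0.28,0,-0.033, 2,0.005,0.28,0,-0.033, 2,0.005,0.28,0,-0.033]' >/dev/null
python3 -c "
from st import *
st()
"
python3 -m crank '[2,0.005,0.28,0,-0.033, 2,0.005,0.28,0,-0.033, 2,0.005,0.28,0,-0.033, 2,0.005,0.28,0,-0.033, 2,0.005,0.28,0,-0.033, 2,0.005,0.28,0,-0.033, 2,0.005,0.28,0,-0.033, 2,0,0,0,0]' >/dev/null
python3 -c "
from st import *
st()
"
```

```text
t 6.53 p [ 0.5214 -0.1126  0.095 ] yaw -0.24 ftool [-1.3437 -1.2428  8.4859] w 0.0228 gf 34.78 polar r 0.0846 ang 0.2376
t 7.2 p [ 0.5236 -0.1327  0.095 ] yaw 12.96 ftool [-2.8908  1.5014  8.1504] w 0.0226 gf 34.85 polar r 0.0842 ang 0.4784
```

```bash
python3 -m crank '[2,0,0,0.15,0, 2,0,0,0.15,0, 2,0,0,0.04,0, 2.4,0,0,0,0, 2.7,0,0,0,0, 2.9,0,0,0,0, 2.9,0,0,0.2,0, 2.9,0,0,0.1,0]' >/dev/null
python3 -c "
from st import *
st()
s=optics.get_image('side');w=optics.get_image('wrist')
print(red(s,[326,262]),red(w,[312,325]))
cv2.imwrite('pics/w3.png',w['color'][:,:,::-1])
"
```

```text
t 7.87 p [ 0.5242 -0.1321  0.0892] yaw 12.94 ftool [-0.5075  0.1706  0.335 ] w 0.0285 gf 0.0 polar r 0.0835 ang 0.4732
(array([0.5703, 0.349 ]), array([361, 162,   8,  10,  67], dtype=int32)) (array([0.4943, 0.6932]), array([ 284,  298,   64,   64, 2872], dtype=int32))
```

View pics/w3.png

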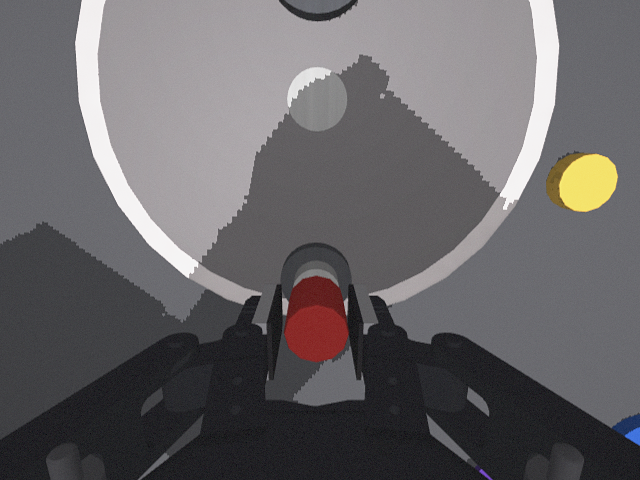

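```bash
cat > ck.py <<'E'
from st import *
import sys
o,f=st();w=optics.get_image('wrist');a,s=red(w,[316,330]);b=s[1]+s[3]
print("  bottom",b,"width",s[2],"cx",round(a[0]*640,1),"cy",round(a[1]*480,1))
sys.exit(1 if b<=float(sys.argv[1]) or abs(f[1])>13 else 0)
E
python3 -m crank '[2.9,0.001,0.1,0,-0.012, 2.9,0.001,0.1,0,-0.012, 2.9,0.001,0.1,0,-0.012, 2.9,0.001,0.1,0,-0.012, 2.9,0.001,0.05,0,-0.006, 2.9,0,0,0,0, 2.9,0,0,0,0, 2.9,0,0,0,0]' >/dev/null
python3 ck.py 355 && python3 -m crank '[2.9,0,0.025,0,-0.003, 2.9,0,0.025,0,-0.003, 2.9,0,0.025,0,-0.003, 2.9,0,0.025,0,-0.003, 2.9,0,0,0,0, 2.9,0,0,0,0, 2.9,0,0,0,0, 2.9,0,0,0,0]' >/dev/null
python3 ck.py 355 && python3 -m crank '[2.9,0,0.025,0,-0.003, 2.9,0,0.025,0,-0.003, 2.9,0,0.025,0,-0.003, 2.9,0,0.025,0,-0.003, 2.9,0,0,0,0, 2.9,0,0,0,0, 2.9,0,0,0,0, 2.9,0,0,0,0]' >/dev/null
python3 ck.py 355
```

```text
t 8.63 p [ 0.5249 -0.1355  0.0889] yaw 16.07 ftool [ 2.8446 -6.4444 -2.4181] w 0.029 gf 3.06 polar r 0.0836 ang 0.5141
  bottom 362 width 63 cx 307.4 cy 332.7
t 9.35 p [ 0.5252 -0.1362  0.0889] yaw 16.76 ftool [ 2.6397 -7.289  -2.1114] w 0.0288 gf 3.59 polar r 0.0835 ang 0.5229
  bottom 362 width 63 cx 307.3 cy 332.9
t 10.07 p [ 0.5254 -0.1371  0.0889] yaw 17.45 ftool [ 3.4099 -8.0414 -2.5025] w 0.0296 gf 3.68 polar r 0.0835 ang 0.5344
  bottom 362 width 63 cx 307.3 cy 332.8
```

```bash
python3 -m crank '[2.9,0,0.03,0,-0.0036, 2.9,0,0.03,0,-0.0036, 2.9,0,0.03,0,-0.0036, 2.9,0,0.03,0,-0.0036, 2.9,0,0.03,0,-0.0036, 2.9,0,0,0,0, 2.9,0,0,0,0, 2.9,0,0,0,0]' >/dev/null
python3 ck.py 355 && python3 -m crank '[2.9,0,0.03,0,-0.0036, 2.9,0,0.03,0,-0.0036, 2.9,0,0.03,0,-0.0036, 2.9,0,0.03,0,-0.0036, 2.9,0,0.03,0,-0.0036, 2.9,0,0,0,0, 2.9,0,0,0,0, 2.9,0,0,0,0]' >/dev/null &&
python3 ck.py 355 && python3 -m crank '[2.9,0,0.03,0,-0.0036, 2.9,0,0.03,0,-0.0036, 2.9,0,0.03,0,-0.0036, 2.9,0,0.03,0,-0.0036, 2.9,0,0.03,0,-0.0036, 2.9,0,0,0,0, 2.9,0,0,0,0, 2.9,0,0,0,0]' >/dev/null &&
python3 ck.py 355 && python3 -m crank '[2.9,0,0.03,0,-0.0036, 2.9,0,0.03,0,-0.0036, 2.9,0,0.03,0,-0.0036, 2.9,0,0.03,0,-0.0036, 2.9,0,0.03,0,-0.0036, 2.9,0,0,0,0, 2.9,0,0,0,0, 2.9,0,0,0,0]' >/dev/null &&
python3 ck.py 355 && python3 -m crank '[2.9,0,0.03,0,-0.0036, 2.9,0,0.03,0,-0.0036, 2.9,0,0.03,0,-0.0036, 2.9,0,0.03,0,-0.0036, 2.9,0,0.03,0,-0.0036, 2.9,0,0,0,0, 2.9,0,0,0,0, 2.9,0,0,0,0]' >/dev/null &&
python3 ck.py 355 && python3 -m crank '[2.9,0,0.03,0,-0.0036, 2.9,0,0.03,0,-0.0036, 2.9,0,0.03,0,-0.0036, 2.9,0,0.03,0,-0.0036, 2.9,0,0.03,0,-0.0036, 2.9,0,0,0,0, 2.9,0,0,0,0, 2.9,0,0,0,0]' >/dev/null &&
python3 ck.py 355
```

```text
t 10.78 p [ 0.5259 -0.1385  0.0889] yaw 18.48 ftool [ 2.2255 -7.0396 -2.0302] w 0.029 gf 3.63 polar r 0.0835 ang 0.5523
  bottom 362 width 63 cx 307.3 cy 332.9
t 11.5 p [ 0.5263 -0.1399  0.0888] yaw 19.51 ftool [ 2.9342 -7.4666 -1.8327] w 0.0289 gf 3.68 polar r 0.0834 ang 0.5697
  bottom 362 width 63 cx 307.2 cy 332.8
t 12.22 p [ 0.5268 -0.1413  0.0888] yaw 20.54 ftool [ 1.9436 -8.7251 -0.4982] w 0.0293 gf 3.63 polar r 0.0834 ang 0.5876
  bottom 362 width 63 cx 307.3 cy 332.9
t 12.93 p [ 0.5273 -0.1427  0.0888] yaw 21.58 ftool [ 2.5854 -6.5727 -2.172 ] w 0.0289 gf 3.77 polar r 0.0833 ang 0.6045
  bottom 362 width 63 cx 307.2 cy 333.0
t 13.65 p [ 0.5278 -0.1441  0.0888] yaw 22.61 ftool [ 2.9592 -7.4676 -2.1898] w 0.0291 gf 3.79 polar r 0.0833 ang 0.6223
  bottom 362 width 63 cx 307.2 cy 333.0
t 14.37 p [ 0.5283 -0.1454  0.0888] yaw 23.64 ftool [ 2.3126 -7.1262 -2.4128] w 0.0291 gf 3.78 polar r 0.0833 ang 0.6403
  bottom 362 width 63 cx 307.2 cy 333.0
```

```bash
python3 -m crank '[2.9,0,0.03,0,-0.0036, 2.9,0,0.03,0,-0.0036, 2.9,0,0.03,0,-0.0036, 2.9,0,0.03,0,-0.0036, 2.9,0,0.03,0,-0.0036, 2.9,0,0,0,0, 2.9,0,0,0,0, 2.9,0,0,0,0]' >/dev/null
python3 ck.py 355 && python3 -m crank '[2.9,0,0.03,0,-0.0036, 2.9,0,0.03,0,-0.0036, 2.9,0,0.03,0,-0.0036, 2.9,0,0.03,0,-0.0036, 2.9,0,0.03,0,-0.0036, 2.9,0,0,0,0, 2.9,0,0,0,0, 2.9,0,0,0,0]' >/dev/null &&
python3 ck.py 355 && python3 -m crank '[2.9,0,0.03,0,-0.0036, 2.9,0,0.03,0,-0.0036, 2.9,0,0.03,0,-0.0036, 2.9,0,0.03,0,-0.0036, 2.9,0,0.03,0,-0.0036, 2.9,0,0,0,0, 2.9,0,0,0,0, 2.9,0,0,0,0]' >/dev/null &&
python3 ck.py 355 && python3 -m crank '[2.9,0,0.03,0,-0.0036, 2.9,0,0.03,0,-0.0036, 2.9,0,0.03,0,-0.0036, 2.9,0,0.03,0,-0.0036, 2.9,0,0.03,0,-0.0036, 2.9,0,0,0,0, 2.9,0,0,0,0, 2.9,0,0,0,0]' >/dev/null &&
python3 ck.py 355 && python3 -m crank '[2.9,0,0.03,0,-0.0036, 2.9,0,0.03,0,-0.0036, 2.9,0,0.03,0,-0.0036, 2.9,0,0.03,0,-0.0036, 2.9,0,0.03,0,-0.0036, 2.9,0,0,0,0, 2.9,0,0,0,0, 2.9,0,0,0,0]' >/dev/null &&
python3 ck.py 355 && python3 -m crank '[2.9,0,0.03,0,-0.0036, 2.9,0,0.03,0,-0.0036, 2.9,0,0.03,0,-0.0036, 2.9,0,0.03,0,-0.0036, 2.9,0,0.03,0,-0.0036, 2.9,0,0,0,0, 2.9,0,0,0,0, 2.9,0,0,0,0]' >/dev/null &&
python3 ck.py 355 && python3 -m crank '[2.9,0,0.03,0,-0.0036, 2.9,0,0.03,0,-0.0036, 2.9,0,0.03,0,-0.0036, 2.9,0,0.03,0,-0.0036, 2.9,0,0.03,0,-0.0036, 2.9,0,0,0,0, 2.9,0,0,0,0, 2.9,0,0,0,0]' >/dev/null &&
python3 ck.py 355 && python3 -m crank '[2.9,0,0.03,0,-0.0036, 2.9,0,0.03,0,-0.0036, 2.9,0,0.03,0,-0.0036, 2.9,0,0.03,0,-0.0036, 2.9,0,0.03,0,-0.0036, 2.9,0,0,0,0, 2.9,0,0,0,0, 2.9,0,0,0,0]' >/dev/null &&
python3 ck.py 355
```

```text
t 15.08 p [ 0.5289 -0.1468  0.0888] yaw 24.67 ftool [ 3.3698 -7.5381 -3.2683] w 0.029 gf 3.79 polar r 0.0833 ang 0.6578
  bottom 362 width 63 cx 307.2 cy 333.0
t 15.8 p [ 0.5295 -0.1481  0.0888] yaw 25.7 ftool [ 1.4347 -8.2043 -1.9894] w 0.0291 gf 3.88 polar r 0.0832 ang 0.6751
  bottom 362 width 63 cx 307.1 cy 333.0
t 16.52 p [ 0.5301 -0.1495  0.0888] yaw 26.73 ftool [ 2.6908 -7.4397 -2.7494] w 0.0289 gf 3.84 polar r 0.0832 ang 0.6933
  bottom 362 width 63 cx 307.1 cy 333.1
t 17.23 p [ 0.5307 -0.1508  0.0888] yaw 27.77 ftool [ 3.1213 -8.1043 -2.1574] w 0.029 gf 3.96 polar r 0.0832 ang 0.7102
  bottom 362 width 63 cx 307.2 cy 333.2
t 17.95 p [ 0.5314 -0.1522  0.0888] yaw 28.8 ftool [ 2.1247 -7.6657 -3.084 ] w 0.0289 gf 3.77 polar r 0.0832 ang 0.7291
  bottom 362 width 63 cx 307.2 cy 333.2
t 18.67 p [ 0.5321 -0.1534  0.0888] yaw 29.83 ftool [ 1.7364 -8.1265 -3.4894] w 0.0289 gf 4.0 polar r 0.0831 ang 0.7458
  bottom 362 width 63 cx 307.2 cy 333.2
t 19.38 p [ 0.5328 -0.1547  0.0888] yaw 30.86 ftool [ 1.3045 -8.8027 -3.3907] w 0.029 gf 3.98 polar r 0.0831 ang 0.7636
  bottom 362 width 63 cx 307.1 cy 333.2
t 20.1 p [ 0.5335 -0.1559  0.0888] yaw 31.9 ftool [ 2.051  -8.4379 -3.7557] w 0.029 gf 4.12 polar r 0.0831 ang 0.7807
  bottom 362 width 63 cx 307.1 cy 333.2
```

```bash
python3 -m crank '[2.9,0,0.03,0,-0.0036, 2.9,0,0.03,0,-0.0036, 2.9,0,0.03,0,-0.0036, 2.9,0,0.03,0,-0.0036, 2.9,0,0.03,0,-0.0036, 2.9,0,0,0,0, 2.9,0,0,0,0, 2.9,0,0,0,0]' >/dev/null
python3 ck.py 355 && python3 -m crank '[2.9,0,0.03,0,-0.0036, 2.9,0,0.03,0,-0.0036, 2.9,0,0.03,0,-0.0036, 2.9,0,0.03,0,-0.0036, 2.9,0,0.03,0,-0.0036, 2.9,0,0,0,0, 2.9,0,0,0,0, 2.9,0,0,0,0]' >/dev/null &&
python3 ck.py 355 && python3 -m crank '[2.9,0,0.03,0,-0.0036, 2.9,0,0.03,0,-0.0036, 2.9,0,0.03,0,-0.0036, 2.9,0,0.03,0,-0.0036, 2.9,0,0.03,0,-0.0036, 2.9,0,0,0,0, 2.9,0,0,0,0, 2.9,0,0,0,0]' >/dev/null &&
python3 ck.py 355 && python3 -m crank '[2.9,0,0.03,0,-0.0036, 2.9,0,0.03,0,-0.0036, 2.9,0,0.03,0,-0.0036, 2.9,0,0.03,0,-0.0036, 2.9,0,0.03,0,-0.0036, 2.9,0,0,0,0, 2.9,0,0,0,0, 2.9,0,0,0,0]' >/dev/null &&
python3 ck.py 355 && python3 -m crank '[2.9,0,0.03,0,-0.0036, 2.9,0,0.03,0,-0.0036, 2.9,0,0.03,0,-0.0036, 2.9,0,0.03,0,-0.0036, 2.9,0,0.03,0,-0.0036, 2.9,0,0,0,0, 2.9,0,0,0,0, 2.9,0,0,0,0]' >/dev/null &&
python3 ck.py 355 && python3 -m crank '[2.9,0,0.03,0,-0.0036, 2.9,0,0.03,0,-0.0036, 2.9,0,0.03,0,-0.0036, 2.9,0,0.03,0,-0.0036, 2.9,0,0.03,0,-0.0036, 2.9,0,0,0,0, 2.9,0,0,0,0, 2.9,0,0,0,0]' >/dev/null &&
python3 ck.py 355 && python3 -m crank '[2.9,0,0.03,0,-0.0036, 2.9,0,0.03,0,-0.0036, 2.9,0,0.03,0,-0.0036, 2.9,0,0.03,0,-0.0036, 2.9,0,0.03,0,-0.0036, 2.9,0,0,0,0, 2.9,0,0,0,0, 2.9,0,0,0,0]' >/dev/null &&
python3 ck.py 355
```

```text
t 20.82 p [ 0.5343 -0.1572  0.0888] yaw 32.93 ftool [ 2.0551 -7.7731 -3.2248] w 0.0287 gf 4.07 polar r 0.0831 ang 0.7986
  bottom 362 width 63 cx 307.1 cy 333.3
t 21.53 p [ 0.535  -0.1585  0.0888] yaw 33.96 ftool [ 1.8582 -8.6118 -3.7131] w 0.0292 gf 4.05 polar r 0.0831 ang 0.8168
  bottom 362 width 63 cx 307.1 cy 333.4
t 22.25 p [ 0.5358 -0.1597  0.0888] yaw 34.99 ftool [ 1.6686 -7.5549 -3.3238] w 0.0289 gf 4.18 polar r 0.0831 ang 0.8339
  bottom 362 width 63 cx 307.2 cy 333.4
t 22.97 p [ 0.5366 -0.1609  0.0887] yaw 36.03 ftool [ 1.9516 -8.3631 -3.5613] w 0.0289 gf 4.26 polar r 0.083 ang 0.8513
  bottom 362 width 64 cx 307.1 cy 333.4
t 23.68 p [ 0.5374 -0.1621  0.0887] yaw 37.06 ftool [ 2.6089 -8.2736 -3.687 ] w 0.0289 gf 4.24 polar r 0.083 ang 0.8688
  bottom 362 width 64 cx 307.1 cy 333.4
t 24.4 p [ 0.5385 -0.1636  0.0885] yaw 38.08 ftool [ 0.7851 -6.7029 -1.5434] w 0.0288 gf 3.29 polar r 0.0831 ang 0.8911
  bottom 362 width 63 cx 307.2 cy 333.4
t 25.12 p [ 0.5394 -0.165   0.0882] yaw 39.11 ftool [ 1.9402 -5.4449  2.283 ] w 0.0291 gf 2.58 polar r 0.0831 ang 0.9104
  bottom 362 width 63 cx 307.3 cy 333.3
```

```bash
python3 -m crank '[2.9,0,0.02,0,-0.0024, 2.9,0,0.02,0,-0.0024, 2.9,0,0.02,0,-0.0024, 2.9,0,0,0,0, 2.9,0,0,0,0, 2.9,0,0,0,0, 2.9,0,0,0,0, 2.9,0,0,0,0]' >/dev/null
python3 ck.py 355; python3 -c "
from h import *
s=optics.get_image('side');t=optics.get_image('top')
cv2.imwrite('pics/s4.png',cv2.resize(s['color'][180:340,220:430,::-1],None,fx=3,fy=3))"
```

```text
t 25.83 p [ 0.5407 -0.1667  0.0889] yaw 39.47 ftool [ 0.39   -1.6102  1.7399] w 0.0292 gf 0.82 polar r 0.0831 ang 0.936
  bottom 350 width 60 cx 308.1 cy 323.1
```

View pics/s4.png

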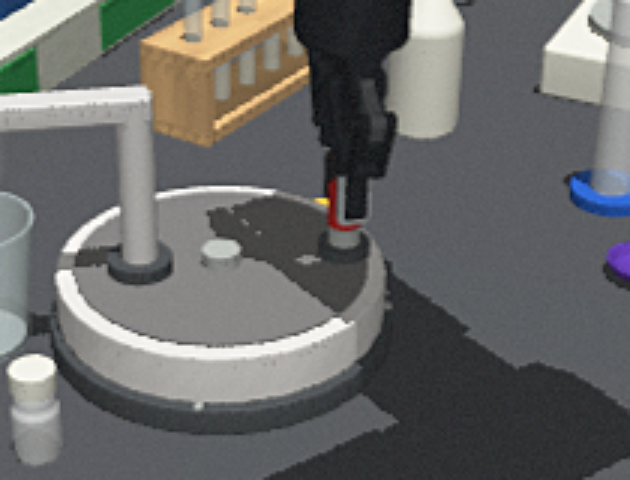

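The knob dropped: bottom edge went from row 362 to 350 and the push force collapsed to 1.6 N. In the side crop the knob sits low on its bush at about (343,215). I'll open, retreat and verify.

```bash
python3 -m crank '[3.2,0,0,0,0, 3.6,0,0,0,0, 4,0,0,0,0, 4.5,0,0,0,0, 5,0,0,0,0, 5.5,0,0,0,0, 6,0,0,0,0, 6,0,0,-1,0]' >/dev/null
python3 -m crank '[6,0,0,-2,0, 6,0,0,-2,0, 6,0,0,-2,0, 6,-2,0,-2,0, 6,-3,0,-2,0, 6,-3,0,-2,0, 6,-3,0,0,0, 6,-2,0,0,0]' >/dev/null
python3 - <<'E'
from st import *
st()
t=optics.get_image("top");s=optics.get_image("side");w=optics.get_image("wrist")
cv2.imwrite('pics/t5.png',t['color'][:,:,::-1])
cv2.imwrite('pics/s5.png',cv2.resize(s['color'][180:340,220:430,::-1],None,fx=3,fy=3))
g=s["color"].shape
b,sb=red(s,[336,250]);print(sb)
for p in(t,w):
    try:
        r=[x for x in spotter.look_for(p,"knob_grip")][0];a,sa=red(p,np.array(r["at"])*[640,480]);k=tri(ray(p,a),ray(s,b));d=k[:2]-C
        print(sa,k,np.hypot(*d),np.arctan2(-d[1],-d[0])-np.arctan2(-.0231,.081))
    except Exception as e: print(e)
E
```

```text
t 27.32 p [ 0.439  -0.2506  0.221 ] yaw 39.43 ftool [0.1191 0.5958 0.4608] w 0.06 gf 0.0 polar r 0.2149 ang 0.9512
[330 239  11  18 169]
list index out of range
[294  40  34  27 182] [ 0.5353 -0.168   0.0919] 0.08817829145086876 0.9185516383665718
```

View pics/s5.png

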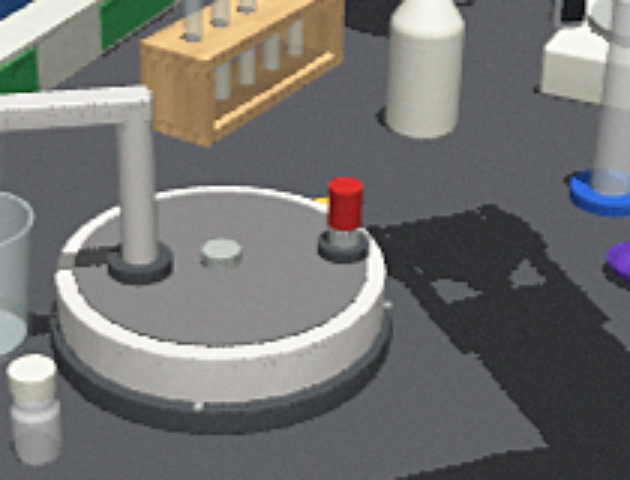

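View pics/t5.png

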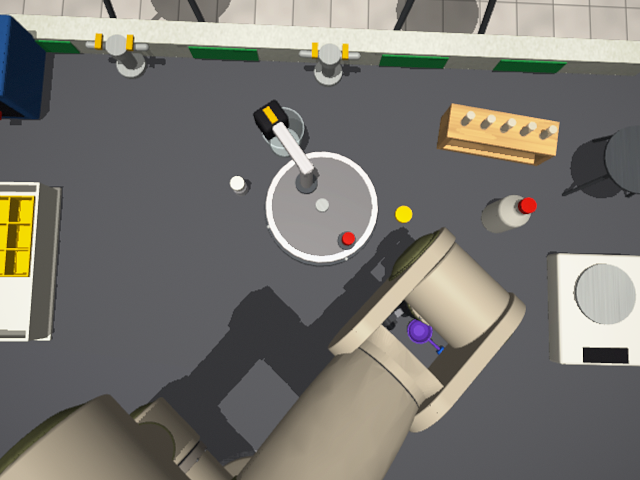

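Side crop: the knob is seated low at (345,205), with about the same bush gap as at the start. Top: knob at (348,239), sensor over the beaker at (270,118), nothing else displaced. One last check of the knob height before handing in.

```bash
python3 - <<'E'
from st import *
t=optics.get_image("top");s=optics.get_image("side")
a,_=red(t,[348,239]);b,_=red(s,[336,248]);k=tri(ray(t,a),ray(s,b));d=k[:2]-C
print(k,np.hypot(*d),np.arctan2(-d[1],-d[0])-np.arctan2(-.0231,.081),"start z was .0935")
if k[2]<.097: print(env.close_job())
E
```

```text
[ 0.5377 -0.1653  0.0935] 0.08463742062313849 0.9097692072070019 start z was .0935
the job is handed in; nothing more can be done
None
```

The pin is home in the next hole, at about 0.91 rad, with the sensor over the beaker. The knob measures the same height as at the start, the other things look undisturbed, and I handed the job in at about 28 s with the gripper clear.

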